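# Post the spent-blade cartons through the sprung flap

### The arm

A 7-joint arm with a two-finger parallel gripper is mounted at the origin on a cart in front of the work surface, level with it; the furniture and walls round the work are solid. World frame = base frame: x ahead of the robot, y to its left, z up, the work surface at z = 0. Lengths are in m, angles in rad, forces in N, time in s.
With the tool pointing down it reaches from about 0.4 to 0.85 m from the base axis. Payload 6.9 kg.
Tool frame: the origin (TCP) lies midway between the tips of the shut fingers; the grasp point (between the pads) lies 19 mm behind it (r.tcp_to_grasp is the distance from the TCP to the grasp point, in m); z points along the fingers, y is the line along which they close (so a half turn about z gives the same grasp; the last joint's range is limited). The gripper opens to 85 mm and grips with 20 to 120 N. Pads are 22 mm wide; open, the fingers measure 114 mm over their backs; the gripper's body (76 mm by 85 mm) begins 54 mm behind the grasp point. The pads swing forward as they close: fully open they stand 13 mm farther back than shut.
Start: joints at [1.298, 0.507, -0.238, 1.5, 0.126, 1.149, -0.155], TCP at [0.231, -0.581, 0.231] pointing down, gripper open.
Joint ranges: [-3.08, 3.08], [-0.24, 2.05], [-1.43, 1.35], [0, 2.5], [-1.52, 4.66], [0.17, 1.96], [-2.89, 2.89]. Speed limits (rad/s): [2.39, 2.39, 3.14, 3.14, 3.14, 3.14, 3.14].

### API

Orientations are given as [roll, pitch, yaw] about the fixed x, y, z axes, in that order (R = Rz(yaw) Ry(pitch) Rx(roll)).
In Python, from workcell import r gives the robot as it stands.
- The arm moves only by the shell command python3 jog.py FILE [FORCE], which reads ROWS from the file FILE. ROWS is a JSON list that holds a single list of rows (three levels of brackets), with 1 to 8 rows, each of 7 numbers: the finger opening in m, then dx, dy, dz in shares of the most that a row can go, 1 being 62.5 mm, then a rotation vector rx, ry, rz in units of 0.1 rad; each row shifts and turns the commanded pose from where the row before left it, along the tool's axes as they then stand; what a row does not reach is not made up. A row lasts 1/8 s, in which the tool goes at most 0.0625 m and 0.188 rad, less where a joint would pass 70% of its speed; a pose out of reach is approached as far as the arm can. The fingers move at their own pace and stop on an object; FORCE is the grip in N (left out, the last holds). Time passes only in rows, so rows that do not move let the fingers close. It prints the time, the measured TCP pose, the force, the opening and the grip force at its end. Input that does not fit is refused with a message, and nothing moves.
- r.get_obs(): the state, without advancing time (a new reading comes with each control period).
- r.get_image(name): name is "scene" or "top" or "wrist"; returns the picture (420x560x3 uint8, blue, green, red); there is no depth.
- r.camera_params(name): a dict with "mtx" (3x3 intrinsics, pixels), "R" (3x3) and "t" (3): a world point X has camera coordinates R X + t; the wrist camera has in their place "T_tool_cam" (4x4, takes a point from camera to tool coordinates, whose origin is the TCP and whose axes are the flange's). Camera axes: x right, y down, z forward; pixel columns grow to the right and rows downward; lengths in m; the calibration is good to about 2 mm. The wrist camera is an equidistant fisheye: a pixel r from the principal point sees the ray r / f radians off the axis. A picture is of the moment at which its call begins: read the wrist's pose just before it. camera_params takes no time and is no camera call.
- r.hand_in(): hands the job in; it is judged then, once.
The state is a dict: "time": time; "qpos": joint angles; "qd": joint speeds; "effort": joint torques, N m; "tool_pos": TCP position; "orientation": TCP orientation; "wrist_force": force on the tool from outside, world axes, zero at the start; "ft_torque": the same for the moment, N m; "gripper_width": finger opening in m; "grasp_force": force on a finger pad.
Only numpy, scipy, OpenCV 4.12 (cv2) and the standard library are available. Lean on these libraries where they do the work, as an engineer would, in place of code of your own. Each camera call takes 0.05 s, during which the arm holds its last target. There are 200 camera calls.

### The job

Post all the standing blade cartons in the grey returns box on the bench: draw its bolt out first, then for each carton stand it against the yellow-edged step of the wooden deck, push its top so that it tips over that step and lies flat on the deck, and push it along the deck right through the yellow sprung flap until the flap snaps shut behind it. When every carton is inside, push the bolt fully home again; do not knock over or shift the oil can or the mug.

Things in the scene. Friction and masses are not known exactly. Their poses are not given: they have to be found in the camera images.
- returns_box: grey returns box fixed to the bench (turned up to 0.04 rad), an open wooden deck at its left end. Origin on the table under the deck's front edge; x away from the robot, y left, z up. In this frame (mm): deck 12 high, x 0 to 124; open part y -64 to 85 with a 46 high fence at x 118 to 124; housing y -64 to -408. Bolt's keeper block: x -44 to -30, y -64 to -40, 50 high
- step_mid (a point): point on the deck's yellow front edge, at (0, 20, 12) mm of the returns box, same axes. This edge is the step: a vertical face 12 mm high over bare table, running along y. A carton standing with its 95 mm face against it, pushed at the top towards +x, tips over it and lies on the deck, its foot 12 to 25 mm out over the table
- flap_line (a point): point on the deck right under the flap, mid mouth, at (44, -66, 12) mm of the returns box, same axes. The mouth faces +y (left), at y -64: 148 wide (x -30 to 118), from the deck at z 12 to the 4 mm clear roof at z 105; only a carton lying flat, its length along x, goes in. A carton is through when all of it is past y -98, clear of the flap's swing
- housing_end (a point): foot of the inner face of the housing's end wall, at (44, -402, 12) mm of the returns box, same axes. Side walls 6 thick, inside x -30 to 118. Three lying cartons fit one behind the other from here to the flap; a new one pushes on those inside
- flap (a joint): yellow flap 144 wide, 44 high, 4 thick, hinged along its top edge under the roof's front edge (y -66, z 104 mm of the returns box), its lower edge 48 mm over the deck; 0 rad = hanging shut; it swings inward only, to 1.5 rad. It lies on a carton passing under it; a light spring (0.3 to 1 N at its edge) snaps it shut once the carton's rear is 32 mm past the hinge
- bolt (a joint): steel bolt sliding along the returns box's x in front of the flap (y -52, z 36 mm); 0 m = fully home, its 12 mm bar reaching 40 mm into the mouth and barring the cartons; 0.040 m = fully drawn towards the robot, mouth clear. Stays where it is left; about 2 N to move
- bolt_handle (a point): point on the bolt's upright handle pin, 66 mm over the table. The pin is 14 mm thick, from z 31 to 76 mm, with a red 20 mm ball on top (centre 82 mm up). It moves with the bolt; bolt home, it lies at x -54, y -52 mm of the returns box
- carton_1: rigid kraft carton with a red band, 60 x 95 x 120 mm (its x, y, z), 0.25 to 0.45 kg; starts standing on its 60 x 95 end, yaw within 0.35 rad; origin at the middle of that end, its foot (on the table while it stands), z along the 120 mm; bottom-heavy (centre of mass 45 mm over its foot). Can be gripped across the 60 mm; 95 mm is too wide. May be absent
- carton_2: rigid kraft carton with a blue band, 60 x 95 x 120 mm (its x, y, z), 0.25 to 0.45 kg; starts standing on its 60 x 95 end, yaw within 0.35 rad; origin at the middle of that end, its foot (on the table while it stands), z along the 120 mm; bottom-heavy (centre of mass 45 mm over its foot). Can be gripped across the 60 mm; 95 mm is too wide. May be absent
- carton_3: rigid kraft carton with a green band, 60 x 95 x 120 mm (its x, y, z), 0.25 to 0.45 kg; starts standing on its 60 x 95 end, yaw within 0.35 rad; origin at the middle of that end, its foot (on the table while it stands), z along the 120 mm; bottom-heavy (centre of mass 45 mm over its foot). Can be gripped across the 60 mm; 95 mm is too wide. May be absent
- oil_can: dark green oil can with a spout, 56 x 64 x 140 mm, standing loose at the left; origin at its foot; a bystander
- mug: dark mug, 74 x 104 x 92 mm, standing loose at the far left; origin at its foot; a bystander

How it is judged:
By the outcome, as a careful person would: the job done as asked, in the order asked, and still so for the second after the job is handed in, with the robot touching nothing.
Of carton_1, carton_2, carton_3 only 2 to 3 are there at a start; the rules pass over those that are not, and their reading is None.
At some moment in a run one of carton_1, carton_2, carton_3 may be knocked a few centimetres aside while the robot is not near it.
It also fails if it takes over 210 s, if anything falls off the work surface, if the arm or the gripper's body presses on something with over 40 N, if the wrist force passes 120 N, or if a joint passes its speed limit or range.

## Working session

There is one attempt and no reset: what is moved stays moved. The work goes in short steps, Python scripts to look and compute and a shell command to move; the robot and the scene stay as the last step left them, time stands still between calls to the robot, and variables do not carry over. Pictures are saved under pics/ and viewed, at most 16 in all, crops included, and the job is handed in when it is done.

```bash
ls; mkdir -p pics; python3 - <<'E'
from workcell import r
import cv2
o=r.get_obs(); print(o)
for n in("scene","top"):
    im=r.get_image(n); cv2.imwrite(f"pics/{n}0.png",im); p=r.camera_params(n); print(n,p)
print(r.camera_params("wrist"), r.tcp_to_grasp)
E
```

```text
jog.py
pics
workcell.py
{'time': 0.0, 'qpos': array([ 1.29849799,  0.50832222, -0.23752592,  1.50114793,  0.12570349,
        1.14888956, -0.15480802]), 'qd': array([ 0.0004976 , -0.00146352,  0.00010081, -0.00040803, -0.00137692,
        0.0011783 ,  0.00266942]), 'effort': array([ 3.13799819e-04, -6.20590711e+01, -2.18634613e+00, -2.49651057e+01,
        1.27101678e-02,  1.20070658e-02, -3.11446740e-05]), 'tool_pos': array([ 0.23028705, -0.58048206,  0.2304342 ]), 'orientation': array([-3.13981592e+00,  3.78893933e-05,  3.77811802e-01]), 'wrist_force': array([-0.95947525,  0.54182312, -0.10261973]), 'ft_torque': array([-0.00710465, -0.01725318,  0.01317552]), 'grasp_force': 0.0, 'gripper_width': 0.08525617991097417}
scene {'mtx': array([[544.763329  ,   0.        , 281.23427273],
       [  0.        , 544.763329  , 211.82797456],
       [  0.        ,   0.        ,   1.        ]]), 'R': array([[-0.66508235, -0.74667337, -0.0120141 ],
       [-0.4554284 ,  0.41830741, -0.78587778],
       [ 0.5918196 , -0.51720188, -0.61826513]]), 't': array([0.38890407, 0.27497241, 1.32295721])}
to
[... 191 characters left out ...]
-0.9999832 , -0.00535926],
       [-0.99745546, -0.00182071, -0.07126916],
       [ 0.0712582 ,  0.005503  , -0.99744272]]), 't': array([0.06979667, 0.48298625, 1.42195641])}
{'mtx': array([[325.1922621 ,   0.        , 275.80179386],
       [  0.        , 325.1922621 , 207.96643116],
       [  0.        ,   0.        ,   1.        ]]), 'T_tool_cam': array([[ 2.99365408e-04, -9.50508822e-01, -3.10697424e-01,
         7.92404119e-02],
       [ 9.99999867e-01,  4.14882806e-04, -3.05713506e-04,
        -2.33077782e-04],
       [ 4.19486404e-04, -3.10697291e-01,  9.50508820e-01,
        -1.42805644e-01],
       [ 0.00000000e+00,  0.00000000e+00,  0.00000000e+00,
         1.00000000e+00]])} 0.0187
```

View pics/scene0.png

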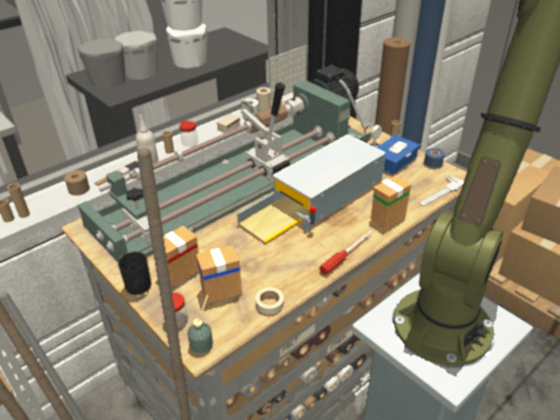

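View pics/top0.png

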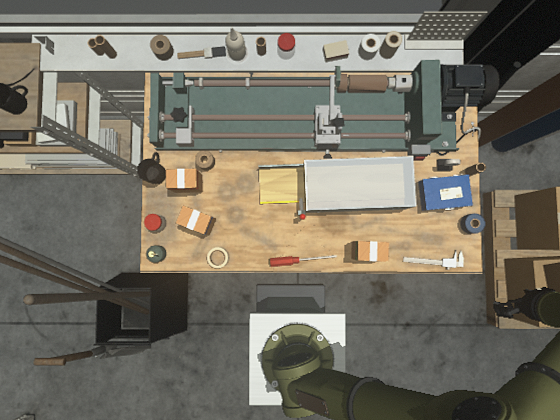

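```bash
python3 -c "
import cv2
im=cv2.imread('pics/top0.png');cv2.imwrite('pics/top0c.png',cv2.resize(im[110:310,100:370],None,fx=2.96,fy=2.96,interpolation=cv2.INTER_CUBIC))"
```

```text
5 jog.py
  3 workcell.py
  8 total
```
Scene: three cartons: near mug (red band?), blue, green on right of box front. View the crop.

Three cartons are present. In the top view: red near (181,180), blue near (195,221), green near (372,251). The deck is at about (278,185) and the red bolt ball at (303,215). The mug is at (150,172) and the oil can at (156,254). Next I'll enlarge the top view.

View pics/top0c.png

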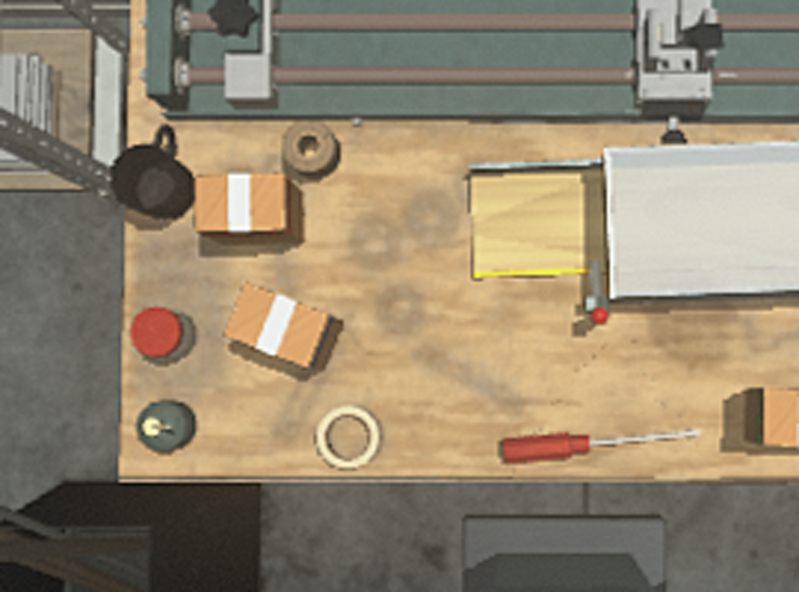

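```bash
python3 -c "
import cv2
im=cv2.imread('pics/top0.png');cv2.imwrite('pics/top0d.png',cv2.resize(im[140:280,250:430],None,fx=4.2,fy=4.2,interpolation=cv2.INTER_CUBIC))"
```

View pics/top0d.png

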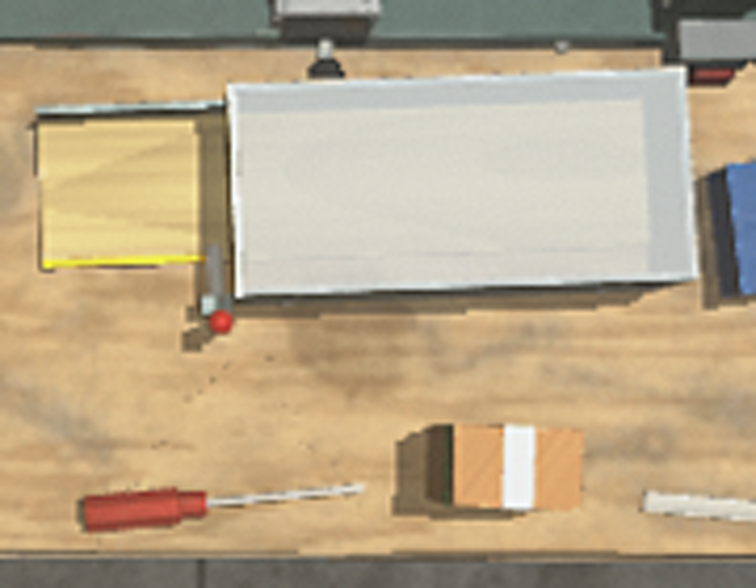

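```bash
cat > h.py <<'E'
import numpy as np, cv2
from scipy.optimize import least_squares
from workcell import r
P=r.camera_params("top")
def ray(uv,z,P=P):
    d=P["R"].T@np.linalg.inv(P["mtx"])@np.array([*uv,1.]); c=-P["R"].T@P["t"]
    return (c+d*(z-c[2])/d[2])
def proj(X,P=P):
    c=np.asarray(X)@P["R"].T+P["t"]; u=c@P["mtx"].T; return u[:,:2]/u[:,2:]
def place(p,L):
    L=np.asarray(L,float); c,s=np.cos(p[2]),np.sin(p[2])
    return np.c_[p[0]+c*L[:,0]-s*L[:,1],p[1]+s*L[:,0]+c*L[:,1],L[:,2]]
def fit(L,uv,p0,P=P):
    f=least_squares(lambda p:(proj(place(p,L),P)-uv).ravel(),p0)
    return f.x,np.abs(f.fun).max()
TOPC=np.array([[30,47.5,120],[30,-47.5,120],[-30,-47.5,120],[-30,47.5,120]])/1e3
E
python3 - <<'E'
from h import *
c1=lambda a:np.array(a)/2.96+[100,110]
c2=lambda a:np.array(a)/4.2+[250,140]
L=np.array([[0,85,12],[124,-64,105],[124,-408,105],[-36,-408,105],[-36,-64,105],[-54,-52,82]])/1e3
uv=c2([(42,268),(228,85),(687,68),(697,278),(237,297),(221,321)])
p,e=fit(L,uv,[.65,0,0]); print("box",p,e,(proj(place(p,L))-uv).round(1).tolist())
for n,q in dict(red=c1([(196,176),(286,174),(288,230),(198,233)]),blue=c1([(247,283),(334,317),(309,366),(226,332)]),green=c2([(453,425),(582,428),(582,509),(455,507)])).items():
    q0=ray(q.mean(0),.12); print(n,fit(TOPC,q,[q0[0],q0[1],0]))
for n,q,z in(("mug",(152/2.96+100,180/2.96+110),.09),("can",(165/2.96+100,427/2.96+110),.1),("bobbin",(310/2.96+100,148/2.96+110),.03),("redcap",(157/2.96+100,332/2.96+110),.05)):print(n,ray(q,z))
E
```

```text
box [0.51894883 0.03896311 0.03920596] 0.5335668829454221 [[0.1, -0.2], [0.2, -0.1], [-0.5, -0.1], [0.1, 0.2], [0.2, -0.2], [-0.0, 0.4]]
red (array([0.58351185, 0.36478873, 0.03619408]), np.float64(0.22764644375834564))
blue (array([ 0.45524492,  0.32364351, -0.38952446]), np.float64(0.758002489209531))
green (array([ 0.35861787, -0.23077639, -0.0126286 ]), np.float64(0.4340972571064867))
mug [0.6132844  0.46959046 0.09      ]
can [0.34727667 0.44676223 0.1       ]
bobbin [0.66033376 0.30924498 0.03      ]
redcap [0.45055751 0.47211508 0.05      ]
```

Units first: shifts go in shares of 62.5 mm and turns go in units of 0.1 rad. So 0.05 m is 0.8, -0.02 m is -0.32.

```bash
echo '[[[0.05, 0, 0, -0.32, 0, 0, 0], [0.05, 0.8, 0, 0, 0, 0, 0], [0.05, 0.8, 0, 0, 0, 0, 0], [0.05, 0, 0, 0, 0, 0, 0]]]' > m.json && python3 jog.py m.json 40; python3 -c "
from h import *
o=r.get_obs();print(o['time'],o['qpos'].round(3),o['tool_pos'],o['orientation'])"
```

```text
time: 0.6
tool_pos: [0.3287, -0.5408, 0.2509]
orientation: [-3.14, -0.003, 0.386]
wrist_force: [-0.7, -0.3, 0.4]
gripper_width: 0.0502
grasp_force: 0.0
0.6 [ 1.14   0.508 -0.254  1.445  0.128  1.205 -0.314] [ 0.32872296 -0.54080966  0.25086242] [-3.14033796 -0.00333682  0.38561154]
```

The box fit is good to 0.5 px and the cartons are located. Now to the bolt, at about (0.467, -0.015).

Converted, -0.058 m is -0.928, 0.018 m is 0.288, 0.174 rad is 1.74.

```bash
echo '[[[0.05, 0, 0, 0, 0, 0, 1.74], [0.05, 0, 0, 0, 0, 0, 1.73], [0.05, 0.272, -0.928, 0, 0, 0, 0], [0.05, 0.272, -0.928, 0, 0, 0, 0], [0.05, 0.272, -0.928, 0, 0, 0, 0], [0.05, 0.272, -0.928, 0, 0, 0, 0], [0.05, 0.288, -0.928, 0, 0, 0, 0], [0.05, 0.288, -0.928, 0, 0, 0, 0]]]' > m.json && python3 jog.py m.json 40; echo '[[[0.05, 0.288, -0.928, 0, 0, 0, 0], [0.05, 0.288, -0.912, 0, 0, 0, 0], [0.05, 0.288, -0.912, 0, 0, 0, 0], [0.05, 0, 0, 0.8, 0, 0, 0], [0.05, 0, 0, 0, 0, 0, 0]]]' > m.json && python3 jog.py m.json; python3 -c "
from h import *
o=r.get_obs();print(o['time'],o['qpos'].round(3),o['tool_pos'],o['orientation'])"
```

```text
time: 1.6
tool_pos: [0.4164, -0.1919, 0.2513]
orientation: [3.141, 0.0, 0.029]
wrist_force: [1.2, -0.2, -0.3]
gripper_width: 0.0501
grasp_force: 0.0
time: 2.22
tool_pos: [0.4629, -0.0199, 0.1989]
orientation: [3.142, 0.007, 0.031]
wrist_force: [-0.2, -0.3, 1.2]
gripper_width: 0.0505
grasp_force: 0.0
2.225 [ 0.272  0.307 -0.372  1.95   0.139  0.916 -1.709] [ 0.46291188 -0.01993303  0.1989218 ] [3.14154906 0.00699908 0.03148073]
```

```bash
echo '[[[0.05, 0.032, -0.08, 0.8, 0, 0, -0.08], [0.05, 0, 0, 0.8, 0, 0, 0], [0.05, 0, 0, 0.64, 0, 0, 0], [0.05, 0, 0, 0.048, 0, 0, 0]]]' > m.json && python3 jog.py m.json; echo '[[[0.0, 0, 0, 0, 0, 0, 0], [0.0, 0, 0, 0, 0, 0, 0], [0, 0, 0, 0, 0, 0, 0], [0, 0, 0, 0, 0, 0, 0]]]' > m.json && python3 jog.py m.json 40
```

```text
time: 2.72
tool_pos: [0.4663, -0.0159, 0.0575]
orientation: [3.141, 0.004, 0.037]
wrist_force: [0.2, -0.1, 0.8]
gripper_width: 0.0499
grasp_force: 0.0
time: 3.22
tool_pos: [0.4685, -0.0133, 0.0603]
orientation: [-3.141, -0.004, 0.04]
wrist_force: [-2.0, 5.6, 6.8]
gripper_width: 0.0175
grasp_force: 39.0
```

```bash
echo '[[[0, -0.192, 0, 0.032, 0, 0, 0], [0, -0.192, 0, 0, 0, 0, 0], [0, -0.192, 0, 0, 0, 0, 0], [0, -0.096, 0, 0, 0, 0, 0], [0, 0, 0, 0, 0, 0, 0], [0, 0, 0, 0, 0, 0, 0]]]' > m.json && python3 jog.py m.json; echo '[[[0.05, 0, 0, 0, 0, 0, 0], [0.05, 0, 0, 0, 0, 0, 0], [0.05, 0, 0, 0, 0, 0, 0]]]' > m.json && python3 jog.py m.json; echo '[[[0.05, 0, 0, -0.8, 0, 0, 0], [0.05, 0, 0, -0.8, 0, 0, 0]]]' > m.json && python3 jog.py m.json
```

```text
time: 3.98
tool_pos: [0.4291, -0.0149, 0.0598]
orientation: [-3.141, -0.009, 0.04]
wrist_force: [-1.8, 5.2, 28.4]
gripper_width: 0.0178
grasp_force: 40.3
time: 4.35
tool_pos: [0.4253, -0.0163, 0.0565]
orientation: [3.141, -0.0, 0.038]
wrist_force: [0.2, -0.5, -0.4]
gripper_width: 0.0502
grasp_force: 0.0
time: 4.6
tool_pos: [0.4246, -0.016, 0.157]
orientation: [-3.141, 0.002, 0.039]
wrist_force: [0.8, -0.1, 0.0]
gripper_width: 0.05
grasp_force: 0.0
```

```bash
echo '[[[0.085, 0, 0, -0.8, 0, 0, 0], [0.085, -0.2976, 0.848, -0.48, 0, 0, 0], [0.085, -0.2976, 0.848, 0, 0, 0, 0], [0.085, -0.2976, 0.848, 0, 0, 0, 0], [0.085, -0.2976, 0.848, 0, 0, 0, 0], [0.085, 0, 0, 0, 0, 0, -1.85], [0.085, 0, 0, 0, 0, 0, -1.85], [0.085, 0, 0, 0, 0, 0, -1.85]]]' > m.json && python3 jog.py m.json; echo '[[[0.085, 0, 0, 0, 0, 0, -1.85], [0.085, 0, 0, 0, 0, 0, -1.85], [0.085, 0, 0, 0, 0, 0, -1.85], [0.085, 0, 0, 0, 0, 0, -1.85], [0.085, 0, 0, 0, 0, 0, -1.85], [0.085, 0, 0, 0, 0, 0, -0.39], [0.085, 0, 0, 0, 0, 0, 0], [0.085, 0, 0, 0, 0, 0, 0]]]' > m.json && python3 jog.py m.json; python3 -c "
from h import *
o=r.get_obs();print(o['time'],o['qpos'].round(3),o['tool_pos'],o['orientation'])
cv2.imwrite('pics/top1.png',cv2.resize(r.get_image('top')[140:280,250:430],None,fx=4.2,fy=4.2,interpolation=cv2.INTER_CUBIC))"
```

```text
time: 5.6
tool_pos: [0.359, -0.2298, 0.2355]
orientation: [-3.141, 0.0, 0.599]
wrist_force: [-0.1, -0.1, -0.6]
gripper_width: 0.0849
grasp_force: 0.0
time: 6.6
tool_pos: [0.3594, -0.2297, 0.2357]
orientation: [-3.141, -0.0, 1.555]
wrist_force: [0.3, -0.1, -0.2]
gripper_width: 0.0852
grasp_force: 0.0
6.6 [ 0.944  0.216 -0.532  1.974  0.131  0.984  0.334] [ 0.3593697  -0.22972673  0.23568175] [-3.14141670e+00 -1.14481459e-04  1.55528297e+00]
```

View pics/top1.png

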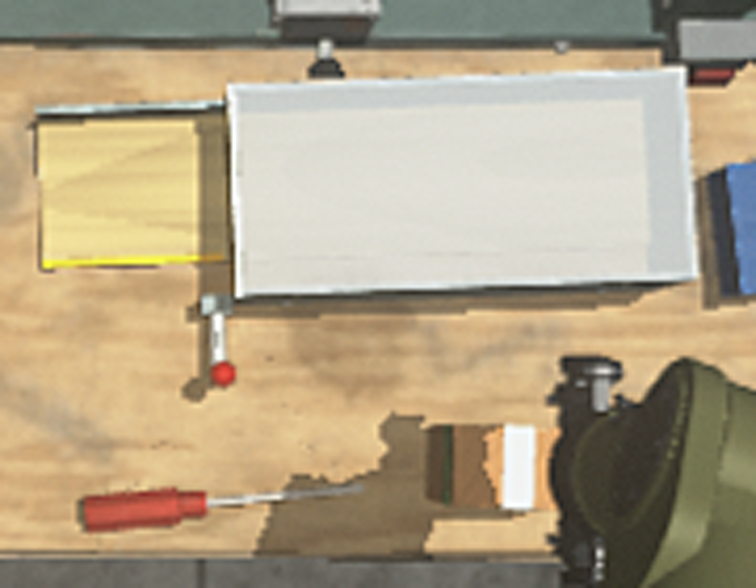

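```bash
python3 -c "
from h import *
B=[.51895,.03896,.0392]
b=ray((223/4.2+250,374/4.2+140),.082)-place(B,[[0,0,0]])[0]; c,s=np.cos(.0392),np.sin(.0392); print(b,c*b[0]+s*b[1],-s*b[0]+c*b[1])
print(place(B,[[-.030,.02,0],[-.036,.02,0],[0.03,.12,0],[-.07,.02,0],[.03,-.1,0]]).round(4).tolist())"
echo '[[[0.085, -0.016, -0.016, 0.8, 0, 0, 0], [0.085, 0, 0, 0.8, 0, 0, 0], [0.085, 0, 0, 0.8, 0, 0, 0], [0.085, 0, 0, 0.32, 0, 0, 0], [0.085, 0, 0, 0, 0, 0, 0]]]' > m.json && python3 jog.py m.json; echo '[[[0, 0, 0, 0, 0, 0, 0], [0, 0, 0, 0, 0, 0, 0], [0, 0, 0, 0, 0, 0, 0], [0, 0, 0, 0, 0, 0, 0]]]' > m.json && python3 jog.py m.json 50
```

```text
[-0.09103048 -0.05555595  0.082     ] -0.09313778775347985 -0.05194578825688728
[[0.4882, 0.0578, 0.0], [0.4822, 0.0575, 0.0], [0.5442, 0.16, 0.0], [0.4482, 0.0562, 0.0], [0.5528, -0.0598, 0.0]]
time: 7.28
tool_pos: [0.3578, -0.2301, 0.0646]
orientation: [-3.139, -0.002, 1.557]
wrist_force: [-1.3, -0.7, 0.8]
gripper_width: 0.085
grasp_force: 0.0
time: 7.78
tool_pos: [0.3591, -0.2311, 0.0671]
orientation: [3.14, 0.002, 1.557]
wrist_force: [-1.0, 1.6, 7.4]
gripper_width: 0.0598
grasp_force: 46.4
```

Converted, 0.0483 m is 0.7728, 0.0192 m is 0.3072.

```bash
echo '[[[0, 0, 0, -0.8, 0, 0, 0], [0, 0, 0, -0.8, 0, 0, 0], [0, 0, 0, -0.64, 0, 0, 0], [0, 0.7728, 0.3072, 0, 0, 0, 0], [0, 0.7728, 0.3072, 0, 0, 0, 0], [0, 0.7728, 0.3072, 0, 0, 0, 0], [0, 0.7728, 0.3072, 0, 0, 0, 0], [0, 0.7728, 0.3072, 0, 0, 0, 0]]]' > m.json && python3 jog.py m.json; echo '[[[0, 0.7728, 0.3072, 0, 0, 0, 0], [0, 0, 0, 0, 0, 0, -0.53], [0, 0, 0, 0, 0, 0, 0], [0, 0, 0, 0, 0, 0, 0]]]' > m.json && python3 jog.py m.json
```

```text
time: 8.78
tool_pos: [0.4576, 0.0107, 0.2062]
orientation: [3.141, 0.001, 1.557]
wrist_force: [0.5, -0.0, -4.3]
gripper_width: 0.0595
grasp_force: 48.5
time: 9.28
tool_pos: [0.477, 0.0564, 0.2058]
orientation: [-3.141, 0.001, 1.608]
wrist_force: [-0.1, -0.2, -4.4]
gripper_width: 0.0594
grasp_force: 48.2
```

Converted, 0.008 m is 0.128, 0.05 m is 0.8.

```bash
echo '[[[0, 0.016, 0.112, 0.8, 0, 0, 0], [0, 0, 0, 0.8, 0, 0, 0], [0, 0, 0, 0.48, 0, 0, 0], [0, 0, 0, 0.128, 0, 0, 0], [0, 0, 0, 0, 0, 0, 0]]]' > m.json && python3 jog.py m.json; echo '[[[0, 0, 0.048, 0, 0, 0, 0], [0, 0, 0.048, 0, 0, 0, 0], [0, 0, 0, 0, 0, 0, 0]]]' > m.json && python3 jog.py m.json
```

```text
time: 9.9
tool_pos: [0.4847, 0.0582, 0.0685]
orientation: [3.141, 0.0, 1.609]
wrist_force: [1.5, 0.3, -3.6]
gripper_width: 0.0594
grasp_force: 48.0
time: 10.28
tool_pos: [0.4887, 0.0584, 0.0677]
orientation: [-3.138, 0.001, 1.611]
wrist_force: [-4.6, -1.1, -1.4]
gripper_width: 0.0598
grasp_force: 48.2
```

```bash
echo '[[[0.085, 0, -0.016, 0, 0, 0, 0], [0.085, 0, -0.016, 0, 0, 0, 0], [0.085, 0, 0, 0, 0, 0, 0], [0.085, 0, 0, -0.8, 0, 0, 0], [0.085, 0, 0, -0.8, 0, 0, 0], [0, 0, -0.8, -0.16, 0, 0, 0], [0, 0, -0.24, 0, 0, 0, 0], [0, 0, 0, 0, 0, 0, 0]]]' > m.json && python3 jog.py m.json 40; python3 -c "
from h import *
cv2.imwrite('pics/s1.png',cv2.resize(r.get_image('scene')[120:320,150:430],None,fx=2.8,fy=2.8,interpolation=cv2.INTER_CUBIC))"
```

```text
time: 11.28
tool_pos: [0.4232, 0.0561, 0.178]
orientation: [3.141, 0.001, 1.611]
wrist_force: [-0.2, -0.0, 0.5]
gripper_width: 0.0319
grasp_force: 0.0
```

View pics/s1.png

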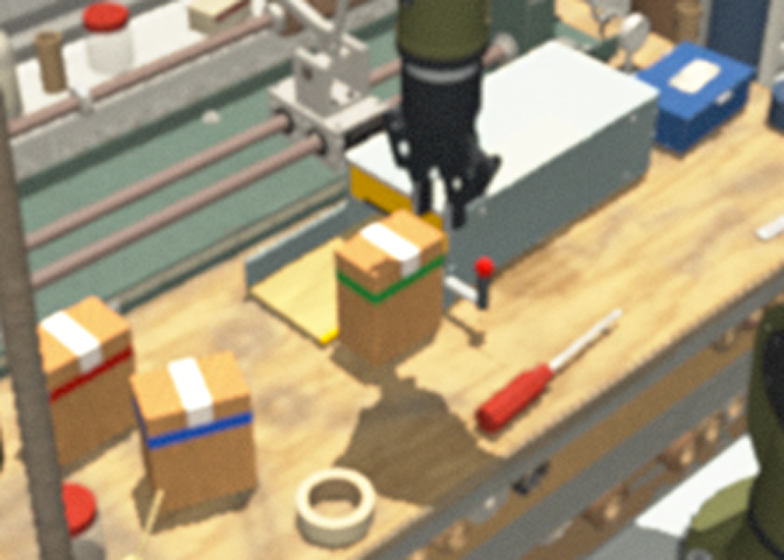

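The green-banded carton stands against the step and the bolt handle is drawn clear. Next I'll lower the shut fingers behind it and tip it.

Converted, 0.05 m is 0.8, 0.03 m is 0.48.

```bash
echo '[[[0, 0, 0, 0.8, 0, 0, 0], [0, 0, 0, 0.48, 0, 0, 0], [0, 0, 0.16, 0, 0, 0, 0], [0, 0, 0.192, 0, 0, 0, 0], [0, 0, 0.192, 0, 0, 0, 0], [0, 0, 0.192, 0, 0, 0, 0], [0, 0, 0.192, 0, 0, 0, 0], [0, 0, 0.192, 0, 0, 0, 0]]]' > m.json && python3 jog.py m.json; echo '[[[0, 0, 0.192, 0, 0, 0, 0], [0, 0, 0.192, -0.064, 0, 0, 0], [0, 0, 0.192, -0.064, 0, 0, 0], [0, 0, 0.192, -0.064, 0, 0, 0], [0, 0, 0.16, -0.064, 0, 0, 0], [0, 0, 0, 0, 0, 0, 0]]]' > m.json && python3 jog.py m.json;
```

```text
time: 12.32
tool_pos: [0.4946, 0.0592, 0.098]
orientation: [3.141, -0.0, 1.611]
wrist_force: [-0.2, 0.5, 1.5]
gripper_width: 0.0002
grasp_force: 0.6
time: 13.08
tool_pos: [0.5522, 0.0617, 0.114]
orientation: [3.141, -0.0, 1.611]
wrist_force: [0.3, 0.1, 0.8]
gripper_width: 0.0001
grasp_force: 0.0
```

Converted, 0.03 m is 0.48, -0.05 m is -0.8, -0.175 rad is -1.75.

```bash
echo '[[[0, 0, 0, -0.8, 0, 0, 0], [0, 0.48, 0, -0.8, 0, 0, 0], [0, 0.8, 0, -0.32, 0, 0, 0], [0, 0.8, 0, 0, 0, 0, 0], [0, 0, 0, 0, 0, -1.75, 0], [0, 0, 0, 0, 0, -1.75, 0], [0, 0, 0, 0, 0, -1.75, 0], [0, 0, 0, 0, 0, -1.75, 0]]]' > m.json && python3 jog.py m.json; echo '[[[0, 0, 0, 0, 0, -1.75, 0], [0, 0, 0, 0, 0, -1.75, 0], [0, 0, 0, 0, 0, 0, 0], [0, 0, 0, 0, 0, 0, 0]]]' > m.json && python3 jog.py m.json; python3 -c "
from h import *
o=r.get_obs();print(o['time'],o['qpos'].round(3))
a=r.get_image('top')[110:310,130:410];b=r.get_image('scene')[120:320,180:460]
cv2.imwrite('pics/c2.png',cv2.resize(np.vstack([a,b]),None,fx=1.95,fy=1.5,interpolation=cv2.INTER_CUBIC))"
```

```text
time: 14.08
tool_pos: [0.5459, 0.192, 0.2345]
orientation: [3.139, 0.705, 1.61]
wrist_force: [0.6, -0.5, -1.5]
gripper_width: -0.0003
grasp_force: 0.0
time: 14.58
tool_pos: [0.5464, 0.191, 0.2342]
orientation: [3.14, 1.047, 1.608]
wrist_force: [0.0, 0.3, 0.5]
gripper_width: 0.0003
grasp_force: 0.0
14.575 [-0.619  0.837 -0.332  1.373  0.834  1.893 -1.058]
```

View pics/c2.png

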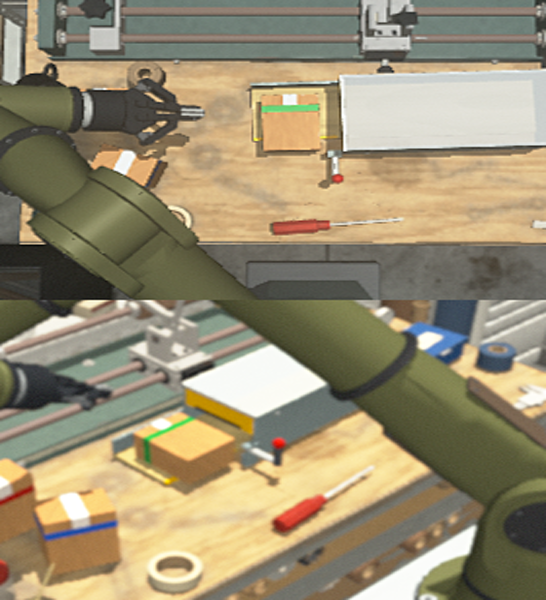

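The carton lies flat on the deck (green stripe across the top). With the 60° tilt the hand would come low over the red carton, so I'll start the push at 30° tilt.

```bash
cat > l.py <<'E'
from h import *
from scipy.spatial.transform import Rotation as Ro
B=np.array([.51895,.03896,.0392]); o=r.get_obs()
Rb=Ro.from_euler('z',B[2]).as_matrix()
t=Rb.T@(o['tool_pos']-[B[0],B[1],0]); A=Rb.T@Ro.from_euler('xyz',o['orientation']).as_matrix()
print("t",round(o['time'],2),"local",(t*1e3).round(1),"tool z",A[:,2].round(3),"tool x",A[:,0].round(3),"F",o['wrist_force'].round(1))
E
echo '[[[0.045, 0, 0, 0, 0, 1.745, 0], [0.045, 0, 0, 0, 0, 1.745, 0], [0.045, 0, 0, 0, 0, 1.745, 0], [0.045, 0, 0, 0, 0, 0, 0], [0.045, 0.176, 0.016, 0.7936, 0, 0, 0], [0.045, 0.176, 0.016, 0.7936, 0, 0, 0], [0.045, 0.176, 0.016, 0.7936, 0, 0, 0], [0.045, 0.176, 0.016, 0.7936, 0, 0, 0]]]' > m.json && python3 jog.py m.json 40;echo '[[[0.045, 0, 0, 0, 0, 0, 0]]]' > m.json && python3 jog.py m.json; python3 l.py
```

```text
time: 15.68
tool_pos: [0.5524, 0.1299, 0.0388]
orientation: [3.141, 0.528, 1.612]
wrist_force: [0.9, -0.2, 0.1]
gripper_width: 0.0451
grasp_force: 0.0
time: 15.8
tool_pos: [0.5506, 0.1278, 0.0376]
orientation: [-3.134, 0.532, 1.614]
wrist_force: [-0.4, 1.0, 0.6]
gripper_width: 0.045
grasp_force: 0.0
t 15.8 local [35.1 87.5 37.6] tool z [-0.005 -0.507 -0.862] tool x [-0.003  0.862 -0.507] F [-0.4  1.   0.6]
```

```bash
echo '[[[0.045, -0.2, 0, 0.1184, 0, 0, 0], [0.045, -0.2, 0, 0.1184, 0, 0, 0], [0.045, -0.2, 0, 0.1184, 0, 0, 0], [0.045, -0.2, 0, 0.1184, 0, 0, 0], [0.045, -0.2, 0, 0.1184, 0, 0, 0], [0.045, -0.2, 0, 0.1184, 0, 0, 0], [0.045, 0, 0, 0, 0, 0, 0]]]' > m.json && python3 jog.py m.json;python3 l.py
echo '[[[0.045, 0.32, 0, -0.192, 0, 0, 0], [0.045, 0, 0, 0, 0, -1.745, 0], [0.045, 0, 0, 0, 0, -1.745, 0], [0.045, 0, 0, 0, 0, -1.745, 0], [0.045, 0, 0, 0, 0, 0, 0]]]' > m.json && python3 jog.py m.json; python3 l.py;python3 -c "
from h import *
a=r.get_image('top')[130:290,200:410]
cv2.imwrite('pics/c3.png',cv2.resize(a,None,fx=3.7,fy=3.7,interpolation=cv2.INTER_CUBIC))"
```

```text
time: 16.68
tool_pos: [0.5559, 0.0404, 0.0398]
orientation: [-3.141, 0.528, 1.608]
wrist_force: [0.3, -0.3, 0.8]
gripper_width: 0.0451
grasp_force: 0.0
t 16.68 local [37.  -0.  39.8] tool z [-0.001 -0.504 -0.864] tool x [ 0.001  0.864 -0.504] F [ 0.3 -0.3  0.8]
time: 17.3
tool_pos: [0.5532, 0.0703, 0.0357]
orientation: [-3.129, 1.05, 1.628]
wrist_force: [0.2, -0.2, 0.0]
gripper_width: 0.045
grasp_force: 0.0
t 17.3 local [35.4 30.  35.7] tool z [ 0.003 -0.867 -0.498] tool x [-0.009  0.497 -0.867] F [ 0.2 -0.2  0. ]
```

View pics/c3.png

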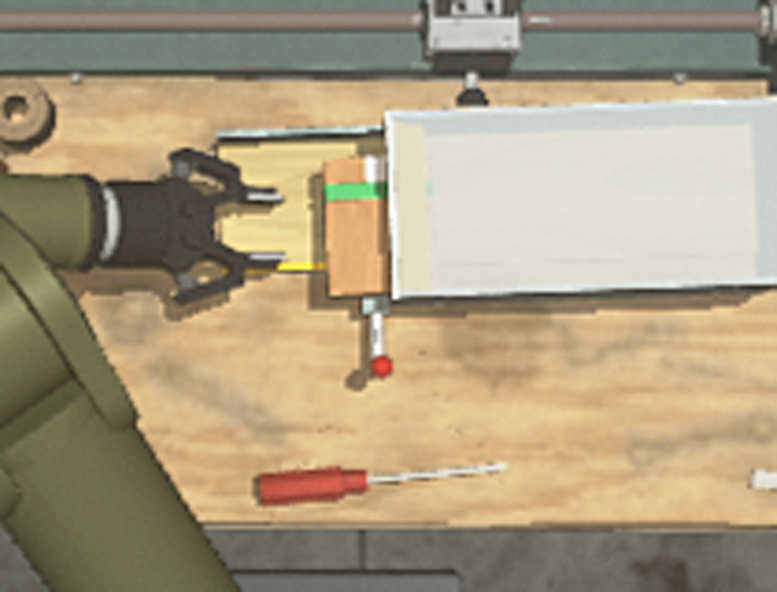

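The carton is entering square with the flap lying on it and the bolt clear. I'll continue the push at 60° tilt.

```bash
echo '[[[0.045, -0.128, 0, 0.2288, 0, 0, 0], [0.045, -0.128, 0, 0.2288, 0, 0, 0], [0.045, -0.128, 0, 0.2288, 0, 0, 0], [0.045, -0.128, 0, 0.2288, 0, 0, 0], [0.045, -0.128, 0, 0.2288, 0, 0, 0], [0.045, -0.128, 0, 0.2288, 0, 0, 0], [0.045, -0.128, 0, 0.2288, 0, 0, 0], [0.045, 0, 0, 0, 0, 0, 0]]]' > m.json && python3 jog.py m.json;python3 l.py
```

```text
time: 18.35
tool_pos: [0.5594, -0.0511, 0.0394]
orientation: [3.14, 1.051, 1.607]
wrist_force: [1.0, 0.5, -0.9]
gripper_width: 0.0446
grasp_force: 0.2
t 18.35 local [ 36.9 -91.6  39.4] tool z [-0.002 -0.868 -0.497] tool x [ 0.002  0.497 -0.868] F [ 1.   0.5 -0.9]
```

Units first: shifts go in shares of 62.5 mm and turns go in units of 0.1 rad. So 0.007 m is 0.112, 0.005 m is 0.08.

```bash
echo '[[[0.045, 0.016, 0, 0.08, 0, 0, 0], [0.045, -0.056, 0, 0.112, 0, 0, 0], [0.045, 0, 0, 0, 0, 0, 0]]]' > m.json && python3 jog.py m.json;python3 l.py; echo '[[[0.045, 0.32, 0, -0.56, 0, 0, 0], [0.045, 0.4, 0, -0.688, 0, 0, 0], [0.045, 0.4, 0, -0.688, 0, 0, 0], [0.045, -0.56, 0, -0.64, 0, 0, 0], [0.045, -0.72, 0, -0.416, 0, 0, 0], [0.085, -0.72, 0, -0.416, 0, 1.7, 0], [0.085, 0, 0, 0, 0, 1.85, 0], [0.085, 0, 0, 0, 0, 1.85, 0]]]' > m.json && python3 jog.py m.json;  echo '[[[0.085, 0, 0, 0, 0, 1.85, 0], [0.085, 0, 0, 0, 0, 1.85, 0], [0.085, 0, 0, 0, 0, 1.37, 0], [0.085, 0, 0, 0, 0, 0, 0]]]' > m.json && python3 jog.py m.json; python3 l.py;python3 -c "
from h import *
a=r.get_image('top');cv2.imwrite('pics/f4.png',a);a=a[140:280,130:410];b=r.get_image('scene');cv2.imwrite('pics/s4.png',b);b=b[120:320,180:460]
cv2.imwrite('pics/c4.png',cv2.resize(np.vstack([a,b]),None,fx=2.5,fy=1.75,interpolation=cv2.INTER_CUBIC))"
```

```text
time: 18.73
tool_pos: [0.5601, -0.0607, 0.0345]
orientation: [-3.141, 1.05, 1.611]
wrist_force: [0.8, 0.9, -1.6]
gripper_width: 0.0451
grasp_force: 0.6
t 18.73 local [  37.2 -101.1   34.5] tool z [ 0.    -0.868 -0.497] tool x [-0.     0.497 -0.868] F [ 0.8  0.9 -1.6]
time: 19.73
tool_pos: [0.5541, 0.0979, 0.1897]
orientation: [3.139, 0.504, 1.61]
wrist_force: [0.4, -0.4, -0.9]
gripper_width: 0.085
grasp_force: 0.0
time: 20.23
tool_pos: [0.5541, 0.0922, 0.1881]
orientation: [-3.141, 0.005, 1.603]
wrist_force: [0.7, -0.0, -0.3]
gripper_width: 0.0849
grasp_force: 0.0
t 20.23 local [ 37.2  51.8 188.1] tool z [-0.001 -0.005 -1.   ] tool x [ 0.007  1.    -0.005] F [ 0.7 -0.  -0.3]
```

View pics/c4.png

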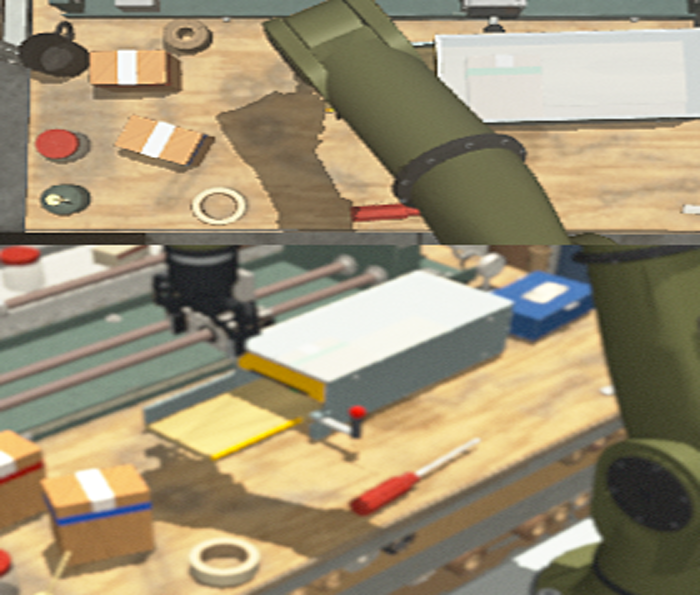

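```bash
python3 -c "
from h import *
a=cv2.imread('pics/top0.png').astype(int);b=cv2.imread('pics/f4.png').astype(int)
d=np.abs(a-b).sum(2)
for n,(x0,y0,x1,y1) in dict(red=(162,165,205,200),blue=(170,200,222,242),mug=(135,150,165,190),can=(140,240,170,265)).items(): print(n,d[y0:y1,x0:x1].mean(),(d[y0:y1,x0:x1]>60).sum())
p=ray((468/2.5+130,90/1.75+140),.072)-[.51895,.03896,0];print(-np.sin(.0392)*p[0]+np.cos(.0392)*p[1])
cv2.imwrite('pics/c5.png',cv2.resize(b[195:245,165:230].astype('uint8'),None,fx=10,fy=10,interpolation=cv2.INTER_CUBIC))"
```

```text
red 32.643853820598004 0
blue 39.958333333333336 68
mug 27.38083333333333 1
can 36.38666666666666 0
-0.10308057948675964
```

View pics/c5.png

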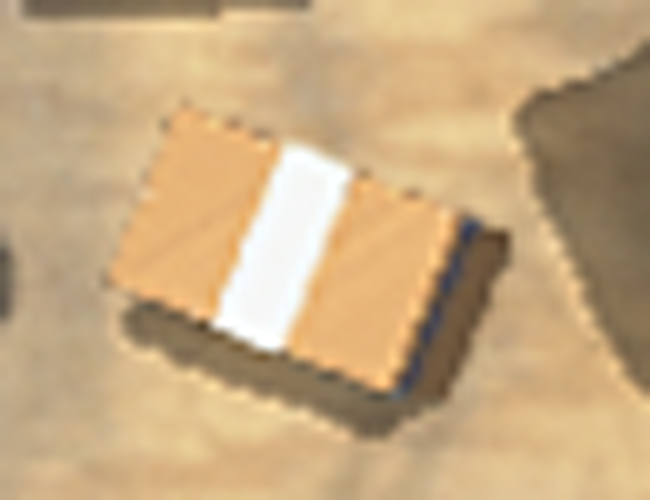

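The green carton is through (rear at about y -103) and the flap is shut. The blue top's corners are at (180,103), (462,213), (395,392) and (107,285) in the crop; I'll refit it.

```bash
python3 -c "
from h import *
q=np.array([(180,103),(462,213),(395,392),(107,285)])/10.+[165,195]-.45
print(fit(TOPC,q,[.45,.32,-.35]))"
```

```text
(array([ 0.45602092,  0.32709742, -0.358907  ]), np.float64(0.20284700907086517))
```

Converted, 0.0476 m is 0.7616, -0.02 m is -0.32, 0.187 rad is 1.87.

```bash
echo '[[[0.085, 0.7616, -0.2896, -0.32, 0, 0, 0], [0.085, 0.7616, -0.2896, -0.32, 0, 0, 0], [0.085, 0.7616, -0.2896, 0, 0, 0, 0], [0.085, 0.7616, -0.2896, 0, 0, 0, 0], [0.085, 0.7616, -0.2896, 0, 0, 0, 0], [0.085, 0, 0, 0, 0, 0, 1.87], [0.085, 0, 0, 0, 0, 0, 1.87], [0.085, 0, 0, 0, 0, 0, 0.13]]]' > m.json && python3 jog.py m.json;echo '[[[0.085, 0, 0, 0, 0, 0, 0]]]' > m.json && python3 jog.py m.json
```

```text
time: 21.32
tool_pos: [0.4521, 0.3337, 0.2275]
orientation: [3.14, 0.004, 1.229]
wrist_force: [0.5, 0.3, -0.9]
gripper_width: 0.0851
grasp_force: 0.0
time: 21.45
tool_pos: [0.453, 0.3327, 0.2275]
orientation: [3.14, 0.004, 1.23]
wrist_force: [0.2, 0.6, -0.2]
gripper_width: 0.0851
grasp_force: 0.0
```

```bash
echo '[[[0.085, -0.0704, 0.0752, 0.48, 0, 0, 0.14], [0.085, 0, 0, 0.8, 0, 0, 0], [0.085, 0, 0, 0.8, 0, 0, 0], [0.085, 0, 0, 0.496, 0, 0, 0], [0.085, 0, 0, 0, 0, 0, 0]]]' > m.json && python3 jog.py m.json; echo '[[[0, 0, 0, 0, 0, 0, 0], [0, 0, 0, 0, 0, 0, 0], [0, 0, 0, 0, 0, 0, 0], [0, 0, 0, 0, 0, 0, 0]]]' > m.json && python3 jog.py m.json 50
```

```text
time: 22.08
tool_pos: [0.4555, 0.3245, 0.0647]
orientation: [-3.14, 0.007, 1.213]
wrist_force: [-0.1, 0.1, -0.0]
gripper_width: 0.0849
grasp_force: 0.0
time: 22.58
tool_pos: [0.4574, 0.3263, 0.0684]
orientation: [3.139, 0.0, 1.21]
wrist_force: [-1.9, 0.6, 7.8]
gripper_width: 0.0598
grasp_force: 52.0
```

```bash
echo '[[[0, 0, 0, -0.64, 0, 0, 0], [0, 0, 0, -0.48, 0, 0, -1], [0, 0, 0, 0, 0, 0, -1.5], [0, 0, 0, 0, 0, 0, -1.5], [0, -0.8608, 0.032, 0, 0, 0, 0], [0, -0.8608, 0.032, 0, 0, 0, 0], [0, -0.8608, 0.032, 0, 0, 0, 0], [0, -0.8608, 0.032, 0, 0, 0, 0]]]' > m.json && python3 jog.py m.json; echo '[[[0, -0.8608, 0.032, 0, 0, 0, 0], [0, 0, 0, 0, 0, 0, 0], [0, 0, 0, 0, 0, 0, 0]]]' > m.json && python3 jog.py m.json; python3 l.py
```

```text
time: 23.58
tool_pos: [0.4734, 0.1087, 0.1378]
orientation: [3.141, 0.004, 1.61]
wrist_force: [1.3, -1.0, -2.0]
gripper_width: 0.0599
grasp_force: 52.7
time: 23.95
tool_pos: [0.4775, 0.057, 0.1379]
orientation: [3.141, 0.003, 1.609]
wrist_force: [0.2, 0.6, -2.3]
gripper_width: 0.0595
grasp_force: 53.3
t 23.95 local [-40.7  19.7 137.9] tool z [ 0.001 -0.003 -1.   ] tool x [ 0.001  1.    -0.003] F [ 0.2  0.6 -2.3]
```

Converted, 0.04 m is 0.64, 0.025 m is 0.4.

```bash
echo '[[[0, 0, 0.112, 0.64, 0, 0, 0], [0, 0, 0, 0.4, 0, 0, 0], [0, 0, 0, 0.064, 0, 0, 0], [0, 0, 0, 0, 0, 0, 0], [0, 0, 0.048, 0, 0, 0, 0], [0, 0, 0.032, 0, 0, 0, 0], [0, 0, 0, 0, 0, 0, 0]]]' > m.json && python3 jog.py m.json; python3 l.py
```

```text
time: 24.82
tool_pos: [0.4897, 0.0575, 0.0687]
orientation: [3.141, 0.003, 1.61]
wrist_force: [0.4, 0.4, -1.8]
gripper_width: 0.0592
grasp_force: 52.3
t 24.82 local [-28.5  19.7  68.7] tool z [ 0.001 -0.003 -1.   ] tool x [ 0.     1.    -0.003] F [ 0.4  0.4 -1.8]
```

```bash
echo '[[[0, 0, 0, 0.032, 0, 0, 0], [0, 0, 0.032, 0, 0, 0, 0], [0, 0, 0.016, 0, 0, 0, 0], [0, 0, 0, 0, 0, 0, 0]]]' > m.json && python3 jog.py m.json; python3 l.py
```

```text
time: 25.32
tool_pos: [0.4898, 0.057, 0.068]
orientation: [-3.138, 0.006, 1.61]
wrist_force: [-13.4, -2.3, 27.8]
gripper_width: 0.0599
grasp_force: 51.7
t 25.32 local [-28.4  19.2  68. ] tool z [-0.003 -0.006 -1.   ] tool x [ 0.     1.    -0.006] F [-13.4  -2.3  27.8]
```

Converted, -0.05 m is -0.8, -0.015 m is -0.24.

```bash
echo '[[[0.085, 0, -0.032, -0.016, 0, 0, 0], [0.085, 0, -0.016, 0, 0, 0, 0], [0.085, 0, 0, 0, 0, 0, 0], [0.085, 0, 0, -0.8, 0, 0, 0], [0.085, 0, 0, -0.8, 0, 0, 0], [0, 0, -0.8, -0.16, 0, 0, 0], [0, 0, -0.24, 0, 0, 0, 0], [0, 0, 0, 0, 0, 0, 0]]]' > m.json && python3 jog.py m.json 40; python3 l.py; echo '[[[0, 0, 0, 0.8, 0, 0, 0], [0, 0, 0, 0.48, 0, 0, 0], [0, 0, 0.16, 0, 0, 0, 0], [0, 0, 0.192, 0, 0, 0, 0], [0, 0, 0.192, 0, 0, 0, 0], [0, 0, 0.192, 0, 0, 0, 0], [0, 0, 0.192, 0, 0, 0, 0], [0, 0, 0.192, 0, 0, 0, 0]]]' > m.json && python3 jog.py m.json; echo '[[[0, 0, 0.192, 0, 0, 0, 0], [0, 0, 0.192, -0.064, 0, 0, 0], [0, 0, 0.192, -0.064, 0, 0, 0], [0, 0, 0.192, -0.064, 0, 0, 0], [0, 0, 0.16, -0.064, 0, 0, 0], [0, 0, 0, 0, 0, 0, 0]]]' > m.json && python3 jog.py m.json; python3 l.py
```

```text
time: 26.32
tool_pos: [0.424, 0.0548, 0.1775]
orientation: [3.141, 0.004, 1.61]
wrist_force: [1.1, -0.3, -0.6]
gripper_width: 0.0313
grasp_force: 0.0
t 26.32 local [-94.2  19.5 177.5] tool z [ 0.    -0.004 -1.   ] tool x [ 0.     1.    -0.004] F [ 1.1 -0.3 -0.6]
time: 27.32
tool_pos: [0.4954, 0.0576, 0.0977]
orientation: [3.141, 0.003, 1.61]
wrist_force: [-0.2, 0.6, 1.4]
gripper_width: -0.0001
grasp_force: 0.3
time: 28.08
tool_pos: [0.5532, 0.0601, 0.1138]
orientation: [3.141, 0.003, 1.609]
wrist_force: [-1.0, -0.4, -0.3]
gripper_width: -0.0
grasp_force: 0.0
t 28.07 local [ 35.   19.8 113.8] tool z [ 0.001 -0.003 -1.   ] tool x [ 0.001  1.    -0.003] F [-1.  -0.4 -0.3]
```

Converted, -0.05 m is -0.8, 0.05 m is 0.8, -0.1745 rad is -1.745.

```bash
echo '[[[0.045, 0, 0, -0.8, 0, 0, 0], [0.045, 0.48, 0, -0.8, 0, 0, 0], [0.045, 0.8, 0, -0.32, 0, 0, 0], [0.045, 0.8, 0, 0, 0, 0, 0], [0.045, 0, 0, 0, 0, -1.745, 0], [0.045, 0, 0, 0, 0, -1.745, 0], [0.045, 0, 0, 0, 0, -1.745, 0], [0.045, 0, 0, 0, 0, 0, 0]]]' > m.json && python3 jog.py m.json; python3 l.py;  python3 -c "
from h import *
a=r.get_image('top');cv2.imwrite('pics/f6.png',a);a=a[140:280,130:410];b=r.get_image('scene');b=b[120:320,180:460]
cv2.imwrite('pics/c6.png',cv2.resize(np.vstack([a,b]),None,fx=2.5,fy=1.75,interpolation=cv2.INTER_CUBIC))"
```

```text
time: 29.08
tool_pos: [0.5451, 0.1944, 0.2309]
orientation: [-3.137, 0.528, 1.62]
wrist_force: [0.4, -0.1, -0.6]
gripper_width: 0.045
grasp_force: 0.0
t 29.07 local [ 32.2 154.3 230.9] tool z [ 0.    -0.503 -0.864] tool x [-0.009  0.864 -0.503] F [ 0.4 -0.1 -0.6]
```

View pics/c6.png

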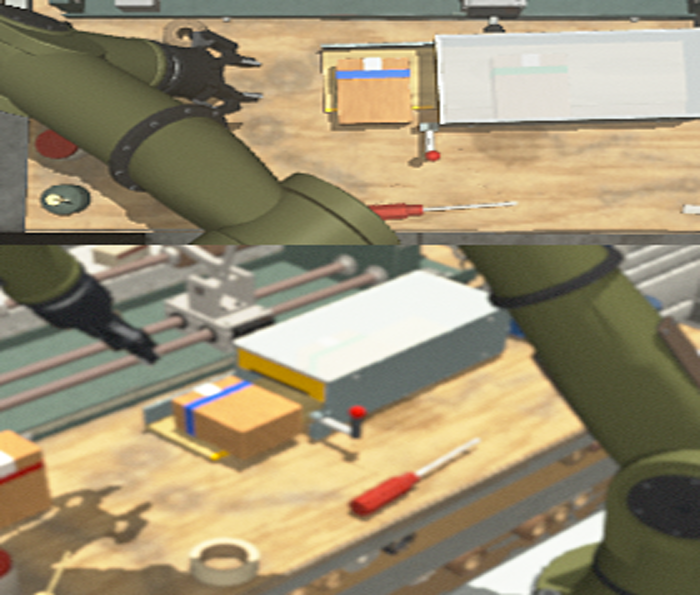

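Blue lies flat on the deck and looks square. Inside, the green carton has slid a little deeper, which is fine. Pushing blue now.

Converted, 0.0496 m is 0.7936, 0.0105 m is 0.168.

```bash
echo '[[[0.045, 0.168, 0.016, 0.7936, 0, 0, 0], [0.045, 0.168, 0.016, 0.7936, 0, 0, 0], [0.045, 0.168, 0.016, 0.7936, 0, 0, 0], [0.045, 0.168, 0.016, 0.7936, 0, 0, 0], [0.045, 0, 0, 0, 0, 0, 0]]]' > m.json && python3 jog.py m.json; python3 l.py;  echo '[[[0.045, -0.2, 0, 0.1184, 0, 0, 0], [0.045, -0.2, 0, 0.1184, 0, 0, 0], [0.045, -0.2, 0, 0.1184, 0, 0, 0], [0.045, -0.2, 0, 0.1184, 0, 0, 0], [0.045, -0.2, 0, 0.1184, 0, 0, 0], [0.045, -0.2, 0, 0.1184, 0, 0, 0], [0.045, 0, 0, 0, 0, 0, 0]]]' > m.json && python3 jog.py m.json;python3 l.py
```

```text
time: 29.8
tool_pos: [0.5527, 0.1223, 0.039]
orientation: [-3.136, 0.529, 1.607]
wrist_force: [0.0, -0.3, 0.1]
gripper_width: 0.0449
grasp_force: 0.0
t 29.8 local [36.9 81.9 39. ] tool z [-0.007 -0.505 -0.863] tool x [ 0.003  0.863 -0.505] F [ 0.  -0.3  0.1]
time: 30.68
tool_pos: [0.5568, 0.0374, 0.0398]
orientation: [-3.141, 0.529, 1.608]
wrist_force: [-0.3, 0.2, -0.0]
gripper_width: 0.045
grasp_force: 0.0
t 30.68 local [37.8 -3.  39.8] tool z [-0.002 -0.504 -0.863] tool x [ 0.002  0.863 -0.504] F [-0.3  0.2 -0. ]
```

Converted, 0.02 m is 0.32, -0.012 m is -0.192, -0.1745 rad is -1.745.

```bash
echo '[[[0.045, 0.32, 0, -0.192, 0, 0, 0], [0.045, 0, 0, 0, 0, -1.745, 0], [0.045, 0, 0, 0, 0, -1.745, 0], [0.045, 0, 0, 0, 0, -1.745, 0], [0.045, 0, 0, 0, 0, 0, 0]]]' > m.json && python3 jog.py m.json; python3 l.py; echo '[[[0.045, -0.128, 0, 0.2288, 0, 0, 0], [0.045, -0.128, 0, 0.2288, 0, 0, 0], [0.045, -0.128, 0, 0.2288, 0, 0, 0], [0.045, -0.12, 0, 0.2288, 0, 0, 0], [0.045, -0.12, 0, 0.2288, 0, 0, 0], [0.045, -0.12, 0, 0.2288, 0, 0, 0], [0.045, -0.112, 0, 0.2288, 0, 0, 0], [0.045, 0, 0, 0, 0, 0, 0]]]' > m.json && python3 jog.py m.json;python3 l.py
```

```text
time: 31.3
tool_pos: [0.5542, 0.0674, 0.036]
orientation: [-3.128, 1.05, 1.627]
wrist_force: [0.3, 0.3, 0.1]
gripper_width: 0.0448
grasp_force: 0.0
t 31.3 local [36.3 27.1 36. ] tool z [ 0.002 -0.867 -0.497] tool x [-0.009  0.497 -0.867] F [0.3 0.3 0.1]
time: 32.3
tool_pos: [0.5603, -0.0525, 0.0374]
orientation: [3.141, 1.051, 1.606]
wrist_force: [-0.9, 1.2, -0.9]
gripper_width: 0.0451
grasp_force: 0.2
t 32.3 local [ 37.7 -93.   37.4] tool z [-0.002 -0.868 -0.497] tool x [ 0.002  0.497 -0.868] F [-0.9  1.2 -0.9]
```

Converted, 0.007 m is 0.112, 0.004 m is 0.064.

```bash
echo '[[[0.045, 0.016, 0, 0.064, 0, 0, 0], [0.045, -0.048, 0, 0.112, 0, 0, 0], [0.045, 0, 0, 0, 0, 0, 0]]]' > m.json && python3 jog.py m.json;python3 l.py; echo '[[[0.045, 0.32, 0, -0.56, 0, 0, 0], [0.045, 0.4, 0, -0.688, 0, 0, 0], [0.045, 0.4, 0, -0.688, 0, 0, 0], [0.045, -0.56, 0, -0.64, 0, 0, 0], [0.045, -0.72, 0, -0.416, 0, 0, 0], [0.085, -0.72, 0, -0.416, 0, 1.7, 0], [0.085, 0, 0, 0, 0, 1.85, 0], [0.085, 0, 0, 0, 0, 1.85, 0]]]' > m.json && python3 jog.py m.json;  echo '[[[0.085, 0, 0, 0, 0, 1.85, 0], [0.085, 0, 0, 0, 0, 1.85, 0], [0.085, 0, 0, 0, 0, 1.37, 0], [0.085, 0, 0, 0, 0, 0, 0]]]' > m.json && python3 jog.py m.json; python3 l.py;python3 -c "
from h import *
a=r.get_image('top');cv2.imwrite('pics/f7.png',a);a=a[140:280,130:410];b=r.get_image('scene');b=b[120:320,180:460]
cv2.imwrite('pics/c7.png',cv2.resize(np.vstack([a,b]),None,fx=2.5,fy=1.75,interpolation=cv2.INTER_CUBIC))
a=cv2.imread('pics/top0.png').astype(int);b=cv2.imread('pics/f7.png').astype(int)
d=np.abs(a-b).sum(2)
for n,(x0,y0,x1,y1) in dict(red=(162,165,205,200),mug=(135,150,165,190),can=(140,240,170,265)).items(): print(n,d[y0:y1,x0:x1].mean(),(d[y0:y1,x0:x1]>60).sum())"
```

```text
time: 32.67
tool_pos: [0.561, -0.0606, 0.0327]
orientation: [-3.141, 1.049, 1.61]
wrist_force: [-0.3, 0.6, -1.2]
gripper_width: 0.0452
grasp_force: 0.4
t 32.67 local [  38.2 -101.1   32.7] tool z [-0.    -0.867 -0.498] tool x [-0.     0.498 -0.867] F [-0.3  0.6 -1.2]
time: 33.67
tool_pos: [0.555, 0.0975, 0.1879]
orientation: [3.139, 0.504, 1.609]
wrist_force: [-0.3, -1.7, -0.7]
gripper_width: 0.085
grasp_force: 0.0
time: 34.17
tool_pos: [0.5551, 0.0918, 0.1864]
orientation: [-3.141, 0.005, 1.602]
wrist_force: [-0.1, 0.5, -0.1]
gripper_width: 0.085
grasp_force: 0.0
t 34.17 local [ 38.2  51.3 186.4] tool z [-0.001 -0.005 -1.   ] tool x [ 0.008  1.    -0.005] F [-0.1  0.5 -0.1]
red 32.114285714285714 1
mug 27.2375 1
can 36.05733333333333 1
```

View pics/c7.png

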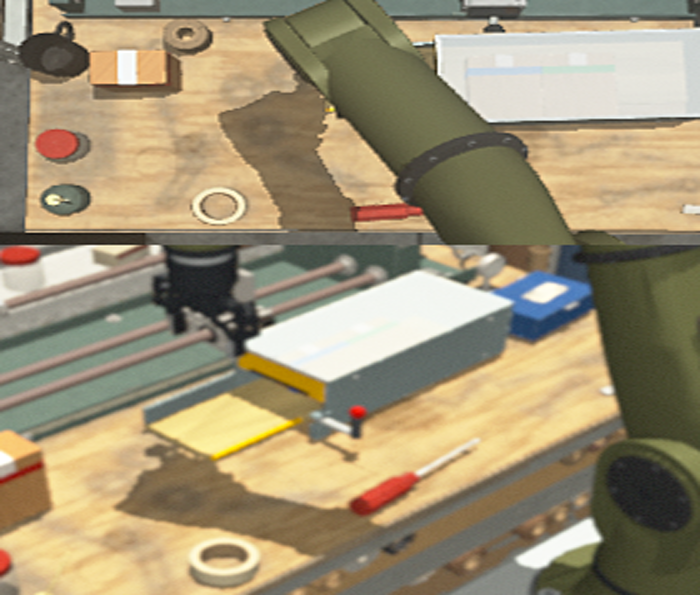

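Green and blue are inside, the flap is shut, and the red carton, mug and can have not moved. Now red.

Converted, 0.0544 m is 0.8704, 0.0074 m is 0.1184, -0.005 rad is -0.05.

```bash
echo '[[[0.085, 0.8704, 0.1184, -0.32, 0, 0, 0], [0.085, 0.8704, 0.1184, -0.32, 0, 0, 0], [0.085, 0.8704, 0.1184, 0, 0, 0, 0], [0.085, 0.8704, 0.1184, 0, 0, 0, 0], [0.085, 0.8704, 0.1184, 0, 0, 0, -0.05], [0.085, 0, 0, 0, 0, 0, 0], [0.085, 0, 0, 0, 0, 0, 0]]]' > m.json && python3 jog.py m.json
```

```text
time: 35.15
tool_pos: [0.5795, 0.3721, 0.2251]
orientation: [-3.141, 0.005, 1.619]
wrist_force: [-0.3, -0.1, -0.4]
gripper_width: 0.085
grasp_force: 0.0
```

```bash
echo '[[[0.085, -0.12, 0.0592, 0.48, 0, 0, 0.1], [0.085, 0, 0, 0.8, 0, 0, 0], [0.085, 0, 0, 0.8, 0, 0, 0], [0.085, 0, 0, 0.464, 0, 0, 0], [0.085, 0, 0, 0, 0, 0, 0]]]' > m.json && python3 jog.py m.json; echo '[[[0, 0, 0, 0, 0, 0, 0], [0, 0, 0, 0, 0, 0, 0], [0, 0, 0, 0, 0, 0, 0], [0, 0, 0, 0, 0, 0, 0]]]' > m.json && python3 jog.py m.json 50
```

```text
time: 35.78
tool_pos: [0.5842, 0.36, 0.0646]
orientation: [-3.138, 0.007, 1.604]
wrist_force: [0.4, 1.3, 0.7]
gripper_width: 0.0848
grasp_force: 0.0
time: 36.28
tool_pos: [0.586, 0.3629, 0.0691]
orientation: [3.139, 0.002, 1.605]
wrist_force: [-1.8, -0.3, 6.0]
gripper_width: 0.0592
grasp_force: 54.9
```

```bash
echo '[[[0, 0, 0, -0.64, 0, 0, 0], [0, 0, 0, -0.48, 0, 0, -0.04], [0, -0.8048, -0.3168, 0, 0, 0, 0], [0, -0.8048, -0.3168, 0, 0, 0, 0], [0, -0.8048, -0.3168, 0, 0, 0, 0], [0, -0.8048, -0.3168, 0, 0, 0, 0], [0, -0.8048, -0.3168, 0, 0, 0, 0], [0, -0.8048, -0.3168, 0, 0, 0, 0]]]' > m.json && python3 jog.py m.json; echo '[[[0, 0, 0, 0, 0, 0, 0], [0, 0, 0, 0, 0, 0, 0]]]' > m.json && python3 jog.py m.json; python3 l.py
```

```text
time: 37.28
tool_pos: [0.4775, 0.0545, 0.1383]
orientation: [3.14, 0.004, 1.609]
wrist_force: [0.6, -1.1, -2.4]
gripper_width: 0.0595
grasp_force: 55.6
time: 37.52
tool_pos: [0.4785, 0.0564, 0.1384]
orientation: [3.14, 0.003, 1.608]
wrist_force: [0.7, 0.4, -2.6]
gripper_width: 0.0596
grasp_force: 55.6
t 37.52 local [-39.7  19.  138.4] tool z [ 0.002 -0.003 -1.   ] tool x [ 0.002  1.    -0.003] F [ 0.7  0.4 -2.6]
```

Converted, 0.04 m is 0.64, 0.025 m is 0.4.

```bash
echo '[[[0, 0, 0.096, 0.64, 0, 0, 0], [0, 0, 0, 0.4, 0, 0, 0], [0, 0, 0, 0.064, 0, 0, 0], [0, 0, 0, 0.016, 0, 0, 0], [0, 0, 0.048, 0, 0, 0, 0], [0, 0, 0.032, 0, 0, 0, 0], [0, 0, 0, 0, 0, 0, 0]]]' > m.json && python3 jog.py m.json; python3 l.py
```

```text
time: 38.4
tool_pos: [0.4879, 0.0583, 0.0689]
orientation: [-3.14, 0.004, 1.612]
wrist_force: [-8.2, -1.3, 13.4]
gripper_width: 0.0595
grasp_force: 57.3
t 38.4 local [-30.2  20.5  68.9] tool z [-0.001 -0.004 -1.   ] tool x [-0.002  1.    -0.004] F [-8.2 -1.3 13.4]
```

Contact with the step is made. Release, then tip.

```bash
echo '[[[0.085, 0, -0.032, -0.016, 0, 0, 0], [0.085, 0, 0, 0, 0, 0, 0], [0.085, 0, 0, 0, 0, 0, 0], [0.085, 0, 0, -0.8, 0, 0, 0], [0.085, 0, 0, -0.8, 0, 0, 0], [0, 0, -0.8, -0.16, 0, 0, 0], [0, 0, -0.24, 0, 0, 0, 0], [0, 0, 0, 0, 0, 0, 0]]]' > m.json && python3 jog.py m.json 40; python3 l.py; echo '[[[0, 0, 0, 0.8, 0, 0, 0], [0, 0, 0, 0.48, 0, 0, 0], [0, 0, 0.16, 0, 0, 0, 0], [0, 0, 0.192, 0, 0, 0, 0], [0, 0, 0.192, 0, 0, 0, 0], [0, 0, 0.192, 0, 0, 0, 0], [0, 0, 0.192, 0, 0, 0, 0], [0, 0, 0.192, 0, 0, 0, 0]]]' > m.json && python3 jog.py m.json; echo '[[[0, 0, 0.192, 0, 0, 0, 0], [0, 0, 0.192, -0.064, 0, 0, 0], [0, 0, 0.192, -0.064, 0, 0, 0], [0, 0, 0.192, -0.064, 0, 0, 0], [0, 0, 0.16, -0.064, 0, 0, 0], [0, 0, 0, 0, 0, 0, 0]]]' > m.json && python3 jog.py m.json; python3 l.py; echo '[[[0.045, 0, 0, -0.8, 0, 0, 0], [0.045, 0.48, 0, -0.8, 0, 0, 0], [0.045, 0.8, 0, -0.32, 0, 0, 0], [0.045, 0.8, 0, 0, 0, 0, 0], [0.045, 0, 0, 0, 0, -1.745, 0], [0.045, 0, 0, 0, 0, -1.745, 0], [0.045, 0, 0, 0, 0, -1.745, 0], [0.045, 0, 0, 0, 0, 0, 0]]]' > m.json && python3 jog.py m.json; python3 l.py;  python3 -c "
from h import *
a=r.get_image('top');cv2.imwrite('pics/f8.png',a);a=a[140:280,130:410];b=r.get_image('scene');b=b[120:320,180:460]
cv2.imwrite('pics/c8.png',cv2.resize(np.vstack([a,b]),None,fx=2.5,fy=1.75,interpolation=cv2.INTER_CUBIC))"
```

```text
time: 39.4
tool_pos: [0.4217, 0.054, 0.1788]
orientation: [3.141, 0.004, 1.609]
wrist_force: [-0.1, 0.6, 0.1]
gripper_width: 0.0315
grasp_force: 0.0
t 39.4 local [-96.6  18.8 178.8] tool z [ 0.    -0.004 -1.   ] tool x [ 0.001  1.    -0.004] F [-0.1  0.6  0.1]
time: 40.4
tool_pos: [0.4931, 0.0567, 0.099]
orientation: [3.141, 0.003, 1.609]
wrist_force: [-1.2, 0.2, 0.7]
gripper_width: -0.0002
grasp_force: 0.4
time: 41.15
tool_pos: [0.5508, 0.0591, 0.115]
orientation: [3.141, 0.003, 1.608]
wrist_force: [-1.0, -0.7, -0.1]
gripper_width: -0.0002
grasp_force: 0.0
t 41.15 local [ 32.6  18.9 115. ] tool z [ 0.001 -0.003 -1.   ] tool x [ 0.002  1.    -0.003] F [-1.  -0.7 -0.1]
time: 42.15
tool_pos: [0.543, 0.1934, 0.2322]
orientation: [-3.137, 0.528, 1.619]
wrist_force: [0.7, 0.3, 0.7]
gripper_width: 0.0452
grasp_force: 0.0
t 42.15 local [ 30.  153.4 232.2] tool z [-0.    -0.503 -0.864] tool x [-0.008  0.864 -0.503] F [0.7 0.3 0.7]
```

View pics/c8.png

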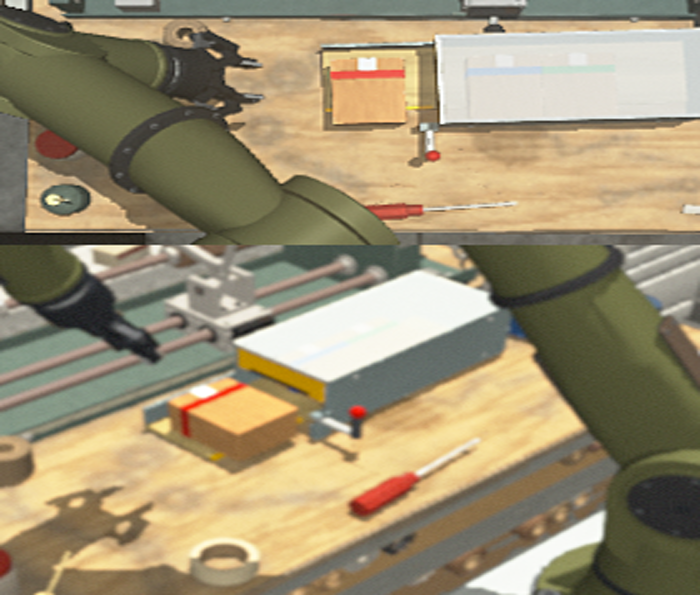

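Red lies flat and square on the deck (top picture, 332–405 × 57–125). Pushing it in.

Converted, 0.0017 m is 0.0272, 0.0496 m is 0.7936.

```bash
echo '[[[0.045, 0.168, 0.0272, 0.7936, 0, 0, 0], [0.045, 0.168, 0.0272, 0.7936, 0, 0, 0], [0.045, 0.168, 0.0272, 0.7936, 0, 0, 0], [0.045, 0.168, 0.0272, 0.7936, 0, 0, 0], [0.045, 0, 0, 0, 0, 0, 0]]]' > m.json && python3 jog.py m.json; python3 l.py;  echo '[[[0.045, -0.2, 0, 0.1184, 0, 0, 0], [0.045, -0.2, 0, 0.1184, 0, 0, 0], [0.045, -0.2, 0, 0.1184, 0, 0, 0], [0.045, -0.2, 0, 0.1184, 0, 0, 0], [0.045, -0.2, 0, 0.1184, 0, 0, 0], [0.045, -0.2, 0, 0.1184, 0, 0, 0], [0.045, 0, 0, 0, 0, 0, 0]]]' > m.json && python3 jog.py m.json;python3 l.py;  echo '[[[0.045, 0.32, 0, -0.192, 0, 0, 0], [0.045, 0, 0, 0, 0, -1.745, 0], [0.045, 0, 0, 0, 0, -1.745, 0], [0.045, 0, 0, 0, 0, -1.745, 0], [0.045, 0, 0, 0, 0, 0, 0]]]' > m.json && python3 jog.py m.json; python3 l.py; echo '[[[0.045, -0.128, 0, 0.2288, 0, 0, 0], [0.045, -0.128, 0, 0.2288, 0, 0, 0], [0.045, -0.128, 0, 0.2288, 0, 0, 0], [0.045, -0.12, 0, 0.2288, 0, 0, 0], [0.045, -0.12, 0, 0.2288, 0, 0, 0], [0.045, -0.12, 0, 0.2288, 0, 0, 0], [0.045, -0.112, 0, 0.2288, 0, 0, 0], [0.045, 0, 0, 0, 0, 0, 0]]]' > m.json && python3 jog.py m.json;python3 l.py
```

```text
time: 42.88
tool_pos: [0.5533, 0.1215, 0.0402]
orientation: [-3.137, 0.529, 1.606]
wrist_force: [-1.5, -0.0, 0.6]
gripper_width: 0.0454
grasp_force: 0.0
t 42.88 local [37.5 81.2 40.2] tool z [-0.007 -0.505 -0.863] tool x [ 0.004  0.863 -0.505] F [-1.5 -0.   0.6]
time: 43.75
tool_pos: [0.5573, 0.0368, 0.0411]
orientation: [-3.141, 0.528, 1.607]
wrist_force: [0.0, -0.1, -0.1]
gripper_width: 0.045
grasp_force: 0.0
t 43.75 local [38.2 -3.6 41.1] tool z [-0.002 -0.504 -0.864] tool x [ 0.003  0.864 -0.504] F [ 0.  -0.1 -0.1]
time: 44.38
tool_pos: [0.5547, 0.0666, 0.0373]
orientation: [-3.129, 1.05, 1.626]
wrist_force: [0.4, -0.8, 0.5]
gripper_width: 0.0452
grasp_force: 0.0
t 44.38 local [36.8 26.2 37.3] tool z [ 0.001 -0.868 -0.497] tool x [-0.008  0.497 -0.868] F [ 0.4 -0.8  0.5]
time: 45.38
tool_pos: [0.5611, -0.0543, 0.0401]
orientation: [3.135, 1.049, 1.599]
wrist_force: [0.4, 1.1, -0.2]
gripper_width: 0.0447
grasp_force: 0.3
t 45.38 local [ 38.5 -94.8  40.1] tool z [-0.003 -0.867 -0.499] tool x [ 0.006  0.498 -0.867] F [ 0.4  1.1 -0.2]
```

Converted, 0.004 m is 0.064, -0.003 m is -0.048.

```bash
echo '[[[0.045, 0.048, 0, 0.064, 0, 0, 0], [0.045, -0.048, 0, 0.112, 0, 0, 0], [0.045, 0, 0, 0, 0, 0, 0]]]' > m.json && python3 jog.py m.json;python3 l.py; echo '[[[0.045, 0.32, 0, -0.56, 0, 0, 0], [0.045, 0.4, 0, -0.688, 0, 0, 0], [0.045, 0.4, 0, -0.688, 0, 0, 0], [0.045, -0.56, 0, -0.64, 0, 0, 0], [0.045, -0.72, 0, -0.416, 0, 0, 0], [0, -0.72, 0, -0.416, 0, 1.7, 0], [0, 0, 0, 0, 0, 1.85, 0], [0, 0, 0, 0, 0, 1.85, 0]]]' > m.json && python3 jog.py m.json;  echo '[[[0, 0, 0, 0, 0, 1.85, 0], [0, 0, 0, 0, 0, 1.85, 0], [0, 0, 0, 0, 0, 1.37, 0], [0, 0, 0, 0, 0, 0, 0]]]' > m.json && python3 jog.py m.json; python3 l.py;python3 -c "
from h import *
a=r.get_image('top');cv2.imwrite('pics/f9.png',a);a=a[150:220,280:420];b=r.get_image('scene');b=b[200:300,230:370]
cv2.imwrite('pics/c9.png',cv2.resize(np.vstack([a,b]),None,fx=4,fy=3.5,interpolation=cv2.INTER_CUBIC))"
```

```text
time: 45.75
tool_pos: [0.5615, -0.0605, 0.0324]
orientation: [3.141, 1.049, 1.608]
wrist_force: [0.8, 1.2, -0.4]
gripper_width: 0.0452
grasp_force: 0.6
t 45.75 local [  38.6 -101.1   32.4] tool z [-0.001 -0.867 -0.498] tool x [ 0.001  0.498 -0.867] F [ 0.8  1.2 -0.4]
time: 46.75
tool_pos: [0.5555, 0.0972, 0.1873]
orientation: [3.139, 0.504, 1.608]
wrist_force: [0.8, -0.6, -1.2]
gripper_width: -0.0
grasp_force: 0.0
time: 47.25
tool_pos: [0.5555, 0.0915, 0.1857]
orientation: [-3.14, 0.005, 1.6]
wrist_force: [-0.3, 0.2, -0.3]
gripper_width: 0.0
grasp_force: 0.0
t 47.25 local [ 38.5  51.1 185.7] tool z [-0.001 -0.005 -1.   ] tool x [ 0.01   1.    -0.005] F [-0.3  0.2 -0.3]
```

View pics/c9.png

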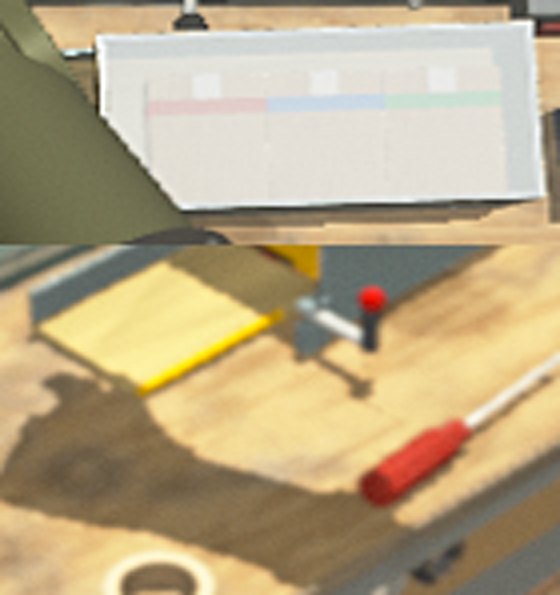

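All three are in, with red's rear at about (147 px) y -102. I'll check the flap numerically against the earlier shut view, and bring the hand over the bolt.

```bash
python3 -c "
from h import *
b=r.get_image('scene').astype(int);a=cv2.imread('pics/s4.png').astype(int);d=np.abs(a-b).sum(2)[180:212,274:312];print('flap diff',d.mean(),(d>60).sum())
for v in(85,100,115): 
  p=ray((147.5/4+280,v/3.5+150),.072)-[.51895,.03896,0];print(-np.sin(.0392)*p[0]+np.cos(.0392)*p[1])
"
echo '[[[0.05, -0.5504, -0.7008, 0, 0, 0, 0], [0.05, -0.5504, -0.7008, 0, 0, 0, 0], [0.05, -0.5504, -0.7008, 0, 0, 0, 0], [0.05, 0, 0, 0, 0, 0, 1.85], [0.05, 0, 0, 0, 0, 0, 1.85], [0.05, 0, 0, 0, 0, 0, 1.85], [0.05, 0, 0, 0, 0, 0, 1.85], [0.05, 0, 0, 0, 0, 0, 1.85]]]' > m.json && python3 jog.py m.json 40; echo '[[[0.05, 0, 0, 0, 0, 0, 1.85], [0.05, 0, 0, 0, 0, 0, 1.85], [0.05, 0, 0, 0, 0, 0, 1.85], [0.05, 0, 0, 0, 0, 0, 0.81], [0.05, 0, 0, 0, 0, 0, 0], [0.05, 0, 0, 0, 0, 0, 0]]]' > m.json && python3 jog.py m.json; python3 l.py
```

```text
flap diff 9.361842105263158 23
-0.10447778626825051
-0.10386511292530054
-0.10325331593087744
time: 48.4
tool_pos: [0.4278, -0.0091, 0.1864]
orientation: [3.139, 0.003, 0.683]
wrist_force: [-0.1, 1.0, -0.2]
gripper_width: 0.0502
grasp_force: 0.0
time: 49.15
tool_pos: [0.4279, -0.0102, 0.1864]
orientation: [3.138, 0.001, 0.052]
wrist_force: [0.4, -1.4, 0.2]
gripper_width: 0.0501
grasp_force: 0.0
t 49.15 local [-92.9 -45.5 186.4] tool z [-0.    -0.003 -1.   ] tool x [ 1.     0.013 -0.001] F [ 0.4 -1.4  0.2]
```

The flap matches its shut picture and red's rear is at -104 mm. Now gripping the bolt and pushing it home.

Converted, 0.0065 m is 0.104, 0.05 m is 0.8, 0.013 rad is 0.13.

```bash
echo '[[[0.05, 0, 0.104, 0.48, 0, 0, 0.13], [0.05, 0, 0, 0.8, 0, 0, 0], [0.05, 0, 0, 0.72, 0, 0, 0], [0.05, 0, 0, 0.048, 0, 0, 0], [0.05, 0, 0, 0, 0, 0, 0]]]' > m.json && python3 jog.py m.json; echo '[[[0.0, 0, 0, 0, 0, 0, 0], [0.0, 0, 0, 0, 0, 0, 0], [0, 0, 0, 0, 0, 0, 0], [0, 0, 0, 0, 0, 0, 0]]]' > m.json && python3 jog.py m.json 40; python3 l.py
```

```text
time: 49.78
tool_pos: [0.4287, -0.018, 0.0593]
orientation: [3.139, -0.0, 0.036]
wrist_force: [0.9, 0.6, -0.1]
gripper_width: 0.0498
grasp_force: 0.0
time: 50.28
tool_pos: [0.4298, -0.0151, 0.0603]
orientation: [3.141, -0.005, 0.038]
wrist_force: [-1.2, 11.9, 7.9]
gripper_width: 0.0174
grasp_force: 38.7
t 50.27 local [-91.2 -50.5  60.3] tool z [ 0.005 -0.    -1.   ] tool x [ 1.    -0.001  0.005] F [-1.2 11.9  7.9]
```

Converted, 0.012 m is 0.192, 0.004 m is 0.064.

```bash
echo '[[[0, 0.192, 0, 0, 0, 0, 0], [0, 0.192, 0, 0, 0, 0, 0], [0, 0.192, 0, 0, 0, 0, 0], [0, 0.064, 0, 0, 0, 0, 0], [0, 0.048, 0, 0, 0, 0, 0], [0, 0, 0, 0, 0, 0, 0]]]' > m.json && python3 jog.py m.json; python3 l.py
```

```text
time: 51.02
tool_pos: [0.4689, -0.0135, 0.0602]
orientation: [3.141, 0.003, 0.038]
wrist_force: [-11.2, 11.9, 17.9]
gripper_width: 0.0174
grasp_force: 39.7
t 51.02 local [-52.1 -50.5  60.2] tool z [-0.003 -0.    -1.   ] tool x [ 1.    -0.001 -0.003] F [-11.2  11.9  17.9]
```

Converted, 0.002 m is 0.032.

```bash
echo '[[[0, 0.032, 0, 0, 0, 0, 0], [0, 0, 0, 0, 0, 0, 0]]]' > m.json && python3 jog.py m.json; echo '[[[0.05, -0.032, 0, 0, 0, 0, 0], [0.05, 0, 0, 0, 0, 0, 0], [0.05, 0, 0, 0, 0, 0, 0], [0.05, 0, 0, -0.8, 0, 0, 0], [0.05, 0, 0, -0.8, 0, 0, 0], [0.05, -0.32, 0, -0.64, 0, 0, 0], [0.05, 0, 0.8, 0, 0, 0, 0], [0.05, 0, 0.8, 0, 0, 0, 0]]]' > m.json && python3 jog.py m.json; python3 -c "
from h import *
a=r.get_image('top');cv2.imwrite('pics/f10.png',a);c=a[140:280,130:410];b=r.get_image('scene')[120:320,180:460]
cv2.imwrite('pics/c10.png',cv2.resize(np.vstack([c,b]),None,fx=2.5,fy=1.75,interpolation=cv2.INTER_CUBIC))
a=a.astype(int);z=cv2.imread('pics/top0.png').astype(int);d=np.abs(a-z).sum(2)
for n,(x0,y0,x1,y1) in dict(bolt=(290,195,320,235),mug=(135,150,165,190),can=(140,240,170,265)).items(): print(n,d[y0:y1,x0:x1].mean(),(d[y0:y1,x0:x1]>60).sum())"
```

```text
time: 51.28
tool_pos: [0.4689, -0.0136, 0.0601]
orientation: [3.141, 0.006, 0.038]
wrist_force: [-14.9, 10.9, 22.4]
gripper_width: 0.0173
grasp_force: 40.0
time: 52.28
tool_pos: [0.4552, -0.1182, 0.1998]
orientation: [3.138, -0.002, 0.036]
wrist_force: [0.5, 0.5, 0.3]
gripper_width: 0.0496
grasp_force: 0.0
bolt 61.84916666666667 311
mug 16.9975 0
can 22.057333333333332 0
```

View pics/c10.png

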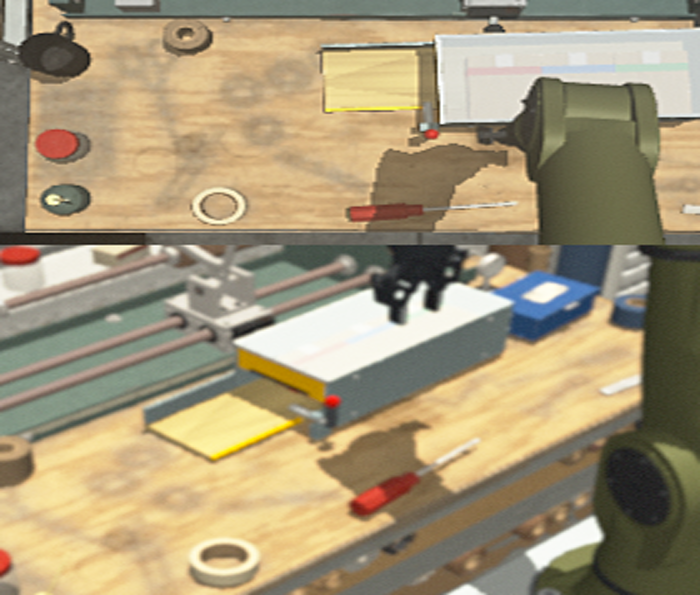

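The bolt ball is back at (302.8, 216.6), its original home pixel. The flap is shut with three cartons inside, the mug and can have not changed, and the hand is clear.

```bash
python3 -c "
from workcell import r
print(r.hand_in())"
```

```text
the job is handed in; nothing more can be done
None
```

The job is handed in: all three cartons are in the returns box with the flap shut behind them, the bolt is pushed back to its stop, and the oil can and mug were not moved, at about 52 s of the 210 s allowed.

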